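# Seat a saddle-bent tube in the bending gauge and clamp it

## Task

The bent tube with the hump has been laid in the bending gauge, but only its short end lies in a notch; the long end is still up on the flat of the other rail. Gently swing the long end along the rail until it drops and both ends lie fully down in their notches, and only then bring the toggle clamp's handle fully upright so that its foot holds the tube down. Leave everything else on the bench where it is.

Things in the scene. Friction and masses are not known exactly. Their poses are not given: they have to be found in the camera images.
- gauge: Tube bending gauge fixed on the bench: aluminium plate 185 x 230 x 15 mm with two notched steel rails, a white rest pad and a toggle clamp. Origin: on the bench top midway between the notches; y runs from notch B to notch A, along the seated tube's straight ends; x points to the side where the seated tube's hump lies; z up.
- notch_a (a point): Where the axis of a seated tube crosses rail A: gauge x 0, y +68 mm, 49 mm above the bench. Each rail is an upright plate 12 mm thick (along y), x -68 to +22 mm, flat top 55 mm above the bench, feet (on its inner side) under 30 mm. Its one V notch at x = 0 is 28 mm wide at the top, 24 mm deep, flanks 60 degrees apart.
- notch_b (a point): The same point for rail B, alike: gauge x 0, y -68 mm, 49 mm above the bench. Outside rail B (y below -74 mm) there is only the 15 mm plate, to y -115 mm.
- pad (a point): Centre of the flat top of the white rest pad that carries the hump: 58 mm (x) by 60 mm (y), 40 mm above the bench.
- tube: Loose steel tube, 18 mm thick, 0.16 kg, 196 mm long: two straight ends in line, between them a hump standing 60 mm out to +x, all in one plane. Origin = tube_a; y points out of the short end, the long end to -y. Seated, its axes lie along the gauge's. At the start the short end is in notch A, the hump on the pad, the long end on top of rail B, 23 to 48 mm off its notch to the gauge's -x side.
- tube_a (a point): Point on the axis of the tube's short end that belongs at notch_a, 20 mm from that end.
- tube_b (a point): Point on the axis of the tube's long end that belongs at notch_b, 136 mm from tube_a. On the rail's flat top it is about 15 mm higher than when seated. It slides easily (under 2 N) and drops into the notch when its axis comes over it.
- tube_tip (a point): Centre of the long end's cut face, 40 mm beyond tube_b; about 34 mm of this straight end stands clear outside rail B and can be pushed there.
- lever (a joint): Handle of the toggle clamp, rad: 0 = fully open, leaning 0.85 rad from upright towards the gauge's -x; 0.85 = upright, clamped (stop). It turns in the gauge's x-z plane, stays where it is left and needs about 3 to 8 N at the grip. It drives the clamp's arm, raised when open, whose rubber foot comes down on the middle of the hump.
- lever_pivot (a point): Pivot of the handle: gauge x -40 mm, y 0, 66 mm above the bench. The clamp's body stands between the rails, x -60 to -4 mm, y within 19 mm, up to 74 mm high; its raised arm reaches 160 mm above the bench.
- lever_tip (a point): Centre of the domed end of the handle's black grip, 84 mm from the pivot; the grip is round, 18 mm thick, 66 mm long, and ends 9 mm beyond this point; upright, its top is 159 mm above the bench.
- file: Bystander: a flat file with a wooden handle, 265 mm long.
- screwdriver: Bystander: a screwdriver.
- bar: Bystander: a square steel bar offcut, 130 x 22 x 22 mm.
- hammer: Bystander: a hammer.
- elbow: Bystander: a steel tube with a single right-angle bend, legs about 100 mm, lying on the bench; not the tube to be checked.
- form0: Bystander: a stepped wooden forming block, 150 mm long.
- form1: Bystander: a second stepped wooden forming block.
- cup: Bystander: a white cup, 76 mm across, 85 mm tall.
There are look-alikes about, which are no part of the job. What is shaped like the tube but orange or pink is not meant.

How it is judged:
On the way, in this order (a step that is already met when the one before it is completed fails the run):
1. both ends of the tube lie down in their notches while the clamp is still open (joint lever below 0.4) (x of tube_a in the frame of notch_a between -0.004 and 0.004 m and y of tube_a in the frame of notch_a between -0.015 and 0.015 m and z of tube_a in the frame of notch_a between -0.004 and 0.004 m and x of tube_b in the frame of notch_b between -0.004 and 0.004 m and y of tube_b in the frame of notch_b between -0.015 and 0.015 m and z of tube_b in the frame of notch_b between -0.004 and 0.004 m and value of joint lever below 0.4 rad), for 0.2 s.
2. the clamp's handle is brought upright (joint lever above 0.79) (value of joint lever above 0.79 rad), for 0.2 s.
At the end, for the whole second after the job is handed in: Both ends of the tube rest in their notches (tube_a and tube_b each within 4 mm of notch_a and notch_b across the tube and in height, and within 15 mm along it), the tube lies level in the gauge (within 0.08 rad) and at rest, and the clamp's handle is upright (joint lever above 0.79) (x of tube_a in the frame of notch_a between -0.004 and 0.004 m and y of tube_a in the frame of notch_a between -0.015 and 0.015 m and z of tube_a in the frame of notch_a between -0.004 and 0.004 m and x of tube_b in the frame of notch_b between -0.004 and 0.004 m and y of tube_b in the frame of notch_b between -0.015 and 0.015 m and z of tube_b in the frame of notch_b between -0.004 and 0.004 m and angle between the z axis of tube and the z axis of gauge, either way round below 0.08 rad and value of joint lever above 0.79 rad and linear speed of tube below 0.02 m/s); the robot touches nothing.
It fails at once if the tube is pushed or pressed with more than 25 N (contact force between any of the fingers, the arm and tube above 25 N).
It fails at once if another thing on the bench is moved by more than 20 mm (distance of any of file, screwdriver, bar, hammer, elbow, form0, form1, cup from where it was at the start of the episode above 0.02 m).
It also fails if it takes over 54 s, if anything falls off the work surface, if the arm or the gripper's body presses on something with over 40 N, if the wrist force passes 120 N, or if a joint passes its speed limit or range.

## Robot

A 7-joint arm with a two-finger parallel gripper is mounted at the origin on the work surface. World frame = base frame: x ahead of the robot, y to its left, z up, the work surface at z = 0. Lengths are in m, angles in rad, forces in N, time in s.
With the tool pointing down it reaches from about 0.425 to 0.925 m from the base axis. Payload 6.8 kg.
Tool frame: the origin (TCP) lies on the front face of the gripper's body, between the roots of the fingers; the fingertips stand 73 mm ahead of it and the grasp point (between the pads) lies 54 mm ahead of it (env.nose_length is the distance from the TCP to the fingertips, in m); z points along the fingers, y is the direction in which the jaws open and shut (so a half turn about z gives the same grasp; the last joint's range is limited). The gripper opens to 85 mm and grips with 20 to 120 N. Pads are 22 mm wide; open, the fingers measure 114 mm over their backs; the gripper's body (76 mm by 85 mm) begins 54 mm behind the grasp point. The pads swing forward as they close: fully open they stand 13 mm farther back than shut.
Start: joints at [1.141, 0.477, 0.022, 1.555, -0.011, 1.109, -0.083], TCP at [0.213, -0.64, 0.304] pointing down, gripper open.
Joint ranges: [-2.96, 2.96], [-0.34, 2.1], [-1.41, 1.46], [0.24, 2.44], [-1.37, 4.51], [0.17, 1.92], [-2.96, 2.96]. Speed limits (rad/s): [2.39, 2.39, 3.14, 3.14, 3.14, 3.14, 3.14].

## Interface

Orientations are given as a unit quaternion [w, x, y, z].
In Python, from cell import env, kin, camera, calibration, job gives the robot as it stands. The module is installed in compiled form; this text tells all that it offers. Calls block until the motion is done:
- env.reach(position, orientation): joint-space move of the TCP to a pose.
- env.movel(position, velocity=0.15, rot=None, stop_force=None): straight line of the TCP; rot=None keeps the orientation; velocity is the mean speed in m/s. With stop_force (N) it stops when the force on the tool has changed by that much, and returns True; else False.
- env.goto_joints(angles): joint-space move.
- env.grip(opening, f_grip=None): finger opening in m; f_grip is the grip in N (None keeps the last); returns when the fingers have stopped.
- env.dwell(seconds).
- kin.inverse_kinematics(position, orientation): joint angles nearest the present ones, or None.
- env.get_state(): the state.
- camera(name): name is "scene" or "top"; returns (picture, depth): 480x640x3 uint8, blue, green, red; 480x640 float32, m along the optical axis (not along the pixel's ray), 0 where there is no reading.
- calibration(name): a dict with "fx", "fy", "cx", "cy" (pixels), "rvec" (rotation vector, rad) and "tvec" (3), from world to camera coordinates, as OpenCV has them. Camera axes: x right, y down, z forward; pixel columns grow to the right and rows downward; lengths in m; the calibration is good to about 2 mm. A picture is of the moment at which its call begins. calibration takes no time and is no camera call.
A pose or a line that the arm cannot do raises env.PlanningError and nothing moves.
- job.job_done(): hands the job in, once; it reports no verdict.
The state is a dict: "time": time; "qpos": joint angles; "joint_velocities": joint speeds; "joint_torque": joint torques, N m; "tcp_pos": TCP position; "orientation": TCP orientation; "force": force on the tool from outside, world axes, zero at the start; "torque": the same for the moment, N m; "opening": finger opening in m.
Only numpy, scipy, OpenCV 4.12 (cv2) and the standard library are available. Lean on these libraries where they do the work, as an engineer would, in place of code of your own. Each camera call takes 0.05 s, during which the arm holds its last target.

## Working session

There is one attempt and no reset: what is moved stays moved. The work goes in short steps, each a Python script; the robot and the scene stay as the last script left them, time stands still between calls to the robot, and variables do not carry over. Pictures are saved under pics/ and viewed, and the job is handed in when it is done.

```bash
mkdir -p pics; cat > h.py <<'E'
import numpy as np, cv2
from cell import env, kin, camera, calibration, job
def snap(name,fn):
    im,d=camera(name); cv2.imwrite(f'pics/{fn}.png',im); np.save(f'pics/{fn}.npy',d); return im,d
def w(name,d,u,v,z=None):
    c=calibration(name); R=cv2.Rodrigues(np.array(c['rvec'],float))[0]; t=np.array(c['tvec'],float).ravel()
    ray=np.array([(u-c['cx'])/c['fx'],(v-c['cy'])/c['fy'],1.])
    o=-R.T@t; r=R.T@ray
    s = d if z is None else (z-o[2])/r[2]
    return o+s*r
def px(name,P):
    c=calibration(name); R=cv2.Rodrigues(np.array(c['rvec'],float))[0]; t=np.array(c['tvec'],float).ravel()
    q=R@np.array(P,float)+t; return np.array([c['fx']*q[0]/q[2]+c['cx'],c['fy']*q[1]/q[2]+c['cy']])
E
python3 - <<'E'
from h import *
print(env.get_state()['time'])
for n in('scene','top'):
    snap(n,n+'0'); print(calibration(n))
E
```

```text
0.0
{'fx': 514.1797379424883, 'fy': 514.1797379424883, 'cx': 321.0218821833883, 'cy': 243.3406066262043, 'rvec': array([ 1.29755775,  2.2179852 , -0.9760427 ]), 'tvec': array([ 0.21134462, -0.24145874,  1.70561596])}
{'fx': 489.08612126173495, 'fy': 489.08612126173495, 'cx': 323.15739084125624, 'cy': 247.9159942511126, 'rvec': array([ 2.17854475, -2.17277687,  0.09202225]), 'tvec': array([0.04778343, 0.51526833, 1.43509862])}
```

View pics/scene0.png

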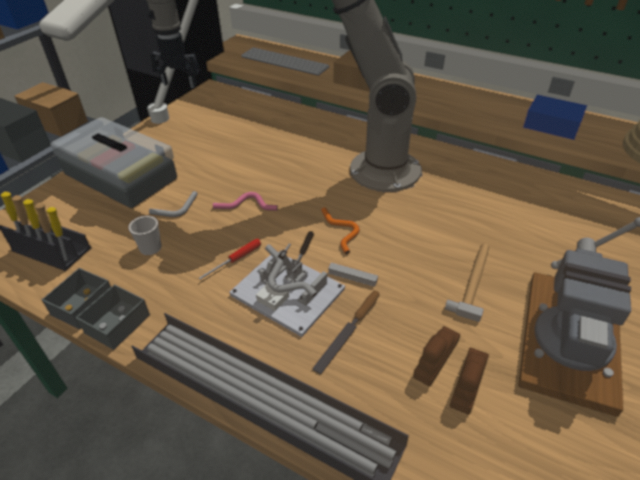

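View pics/top0.png

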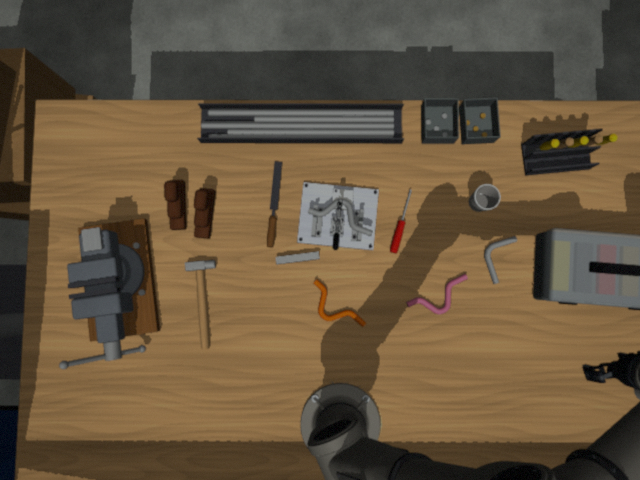

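```bash
python3 - <<'E'
import cv2
a=cv2.imread('pics/top0.png')[170:260,285:395]; cv2.imwrite('pics/tc0.png',cv2.resize(a,None,fx=6.6,fy=6.6,interpolation=cv2.INTER_CUBIC))
a=cv2.imread('pics/scene0.png')[225:335,225:355]; cv2.imwrite('pics/sc0.png',cv2.resize(a,None,fx=5,fy=5,interpolation=cv2.INTER_CUBIC))
E
```

```text
(no output)
```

View pics/tc0.png

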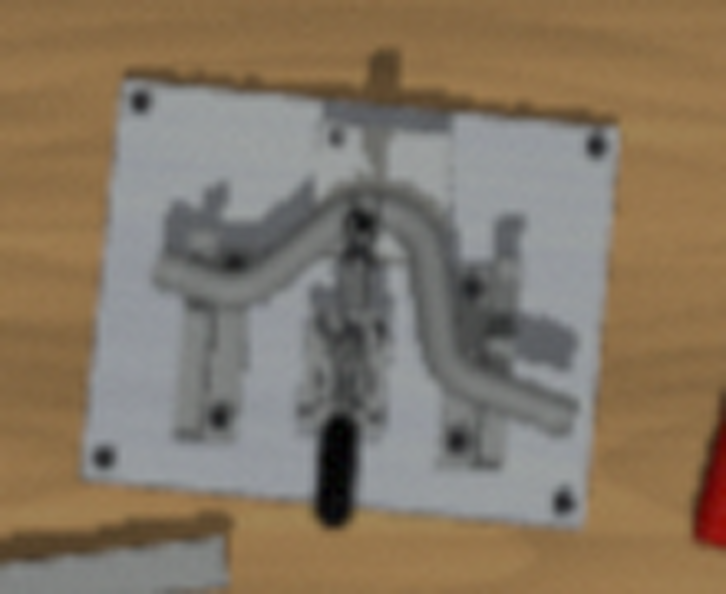

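View pics/sc0.png

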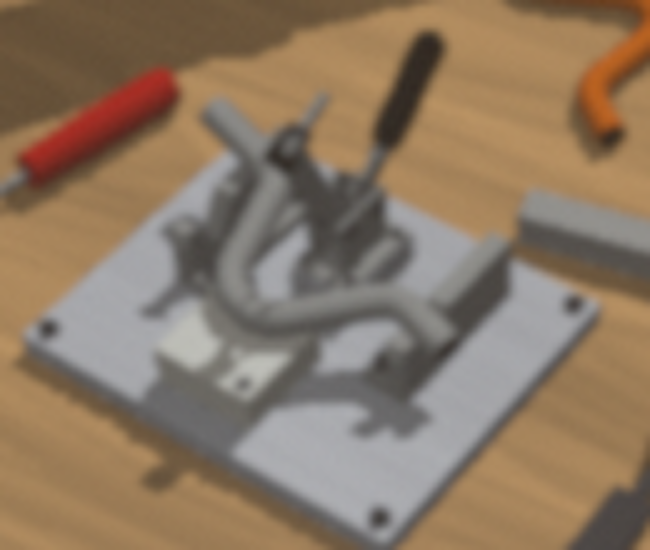

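The crops show the grey humped tube in the gauge. In the top image its short end lies on the left rail at about (312,212) and its long end on the right rail at about (371,233). Possible mix-ups are the orange tube (338,303), the pink tube (438,296), the grey elbow (497,258) and the tubes in the tray (300,123). I choose the grey one at (340,210) in the gauge.

```bash
python3 - <<'E'
from h import *
f=lambda u,v:((u+.5)/6.6-.5+285,(v+.5)/6.6-.5+170)
C=np.array([w('top',0,*f(*p),z=.015)[:2] for p in [(127,78),(617,122),(583,525),(85,478)]])  # A+x, B+x, B-x, A-x
print(C)
ey=((C[0]-C[1])+(C[3]-C[2]));ey/=np.linalg.norm(ey)
ex=((C[0]-C[3])+(C[1]-C[2]));ex/=np.linalg.norm(ex)
print(ex,ey,np.arctan2(ex[1],ex[0]),np.arctan2(-ey[0],ey[1]),C.mean(0))
th=(np.arctan2(ex[1],ex[0])+np.arctan2(-ey[0],ey[1]))/2
X=np.array([np.cos(th),np.sin(th)]);Y=np.array([-X[1],X[0]])
m=C.mean(0)
g=lambda P:((P[:2]-m)@X,(P[:2]-m)@Y)
print('sizes',[np.linalg.norm(C[i]-C[(i+1)%4]) for i in range(4)])
for n,p,z in [('railA -x end',(189,440),.055),('railB -x end',(485,465),.055),('railB +x',(510,255),.055),('grip tip',(333,515),.121),('padcorner?',(450,125),.04),('tubetip',(565,415),.064),('short tip',(165,270),.049)]:
    print(n,g(w('top',0,*f(*p),z=z)))
d=np.load('pics/top0.npy')
for y in range(180,250,4): print(y,[int(1000*w('top',d[y,x],x,y)[2]) for x in range(298,380,4)])
E
```

```text
[[ 0.71810561  0.10836337]
 [ 0.69810078 -0.11653197]
 [ 0.51255197 -0.09981173]
 [ 0.53340997  0.12630707]]
[ 0.99564583 -0.0932168 ] [0.09023249 0.99592073] -0.09335233156697051 -0.09035538518180546 [0.61554208 0.00458168]
sizes [np.float64(0.2257833112299858), np.float64(0.18630063852714707), np.float64(0.2270787696401195), np.float64(0.18556523397895758)]
railA -x end (np.float64(-0.07555942234348083), np.float64(0.0669652334343293))
railB -x end (np.float64(-0.0742979649065952), np.float64(-0.06436055811226553))
railB +x (np.float64(0.02021976706967676), np.float64(-0.06713727623957234))
grip tip (np.float64(-0.10863538117277181), np.float64(0.0013644169463600253))
padcorner? (np.float64(0.07934344397713258), np.float64(-0.03593837267200031))
tubetip (np.float64(-0.04995354512328337), np.float64(-0.0968948011626136))
short tip (np.float64(5.366802517953358e-05), np.float64(0.08517455478718744))
180 [1, -7, -5, 0, -3, 0, -3, -3, 0, -3, 5, 0, 0, -2, 2, 0, -1, 4, 1, -2, 0]
184 [2, 0, 15, 17, 15, 15, 15, 12, 9, -4, 1, -1, 3, -1, 0, -2, -3, 0, 1, 1, -1]
188 [-3, 1, 13, 13, 16, 13, 17
[... 656 characters left out ...]
 12, 18, 3]
220 [-2, 9, 10, 17, 48, 18, 22, 17, 17, 74, 72, 71, 6, 67, 60, 24, 48, 15, 19, 14, -5]
224 [5, 10, 12, 14, 55, 27, 8, 9, 10, 74, 35, 42, 10, 68, 64, 28, 48, 10, 15, 18, 1]
228 [0, 11, 16, 17, 54, 24, 8, 13, 12, 71, 68, 34, 18, 22, 64, 73, 70, 64, 21, 12, 0]
232 [16, 11, 16, 17, 57, 28, 17, 13, 37, 42, 92, 41, 16, 13, 23, 55, 72, 72, 74, 15, 1]
236 [12, 8, 14, 12, 13, 23, 16, 18, 12, 99, 103, 12, 16, 10, 28, 55, 10, 16, 6, 14, 0]
240 [11, 20, 15, 14, 12, 11, 17, 12, 18, 116, 117, 17, 16, 12, 13, 23, 10, 14, 16, 13, 1]
244 [4, 0, 3, -5, 5, 3, 18, 19, 17, 124, 122, 14, 16, 16, 16, 13, 11, 20, 14, 3, 3]
248 [-2, 2, -2, 0, -7, 4, -6, -1, 0, 128, 123, 2, 3, -1, -3, 4, 12, 15, 11, 0, 1]
```

```bash
cat >> h.py <<'E'
TH=-0.092; M=np.array([0.6155,0.0046]); OFF=[-0.003,0.]
def G(x,y,z,off=None):
    X=np.array([np.cos(TH),np.sin(TH)]);Y=np.array([-X[1],X[0]])
    off=OFF if off is None else off
    return np.append(M+(x+off[0])*X+(y+off[1])*Y,z)
def overlay(name,fn,out,lines,box,s,off=None):
    a=cv2.imread(f'pics/{fn}.png'); x0,y0,x1,y1=box
    a=cv2.resize(a[y0:y1,x0:x1],None,fx=s,fy=s,interpolation=cv2.INTER_CUBIC)
    for p,q,col in lines:
        P=[tuple(int(v) for v in ((px(name,G(*r,off=off))-[x0,y0]+.5)*s)) for r in (p,q)]
        cv2.line(a,P[0],P[1],col,1)
    cv2.imwrite(f'pics/{out}.png',a)
def model():
    L=[]
    for s in(1,-1):
        r=(0,0,255)
        c=[(-.068,s*.062),(.022,s*.062),(.022,s*.074),(-.068,s*.074)]
        for i in range(4): L.append(((*c[i],.055),(*c[(i+1)%4],.055),r))
    L.append(((-.04,0,.066),(-.04-.084*np.sin(.85),0,.066+.084*np.cos(.85)),(0,255,0)))
    L.append(((0,.048,.049),(0,.088,.049),(255,0,0)))
    return L
E
python3 - <<'E'
from h import *
for i,o in enumerate([(0,0),(-.005,0)]):
    overlay('top','top0',f'ot{i}',model(),(295,175,385,255),6,o)
    overlay('scene','scene0',f'os{i}',model(),(225,225,355,335),4,o)
A=[np.hstack([cv2.resize(cv2.imread(f'pics/{k}{i}.png'),(400,300)) for i in(0,1)]) for k in('ot','os')]
cv2.imwrite('pics/ov.png',np.vstack(A))
E
```

```text
(no output)
```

View pics/ov.png

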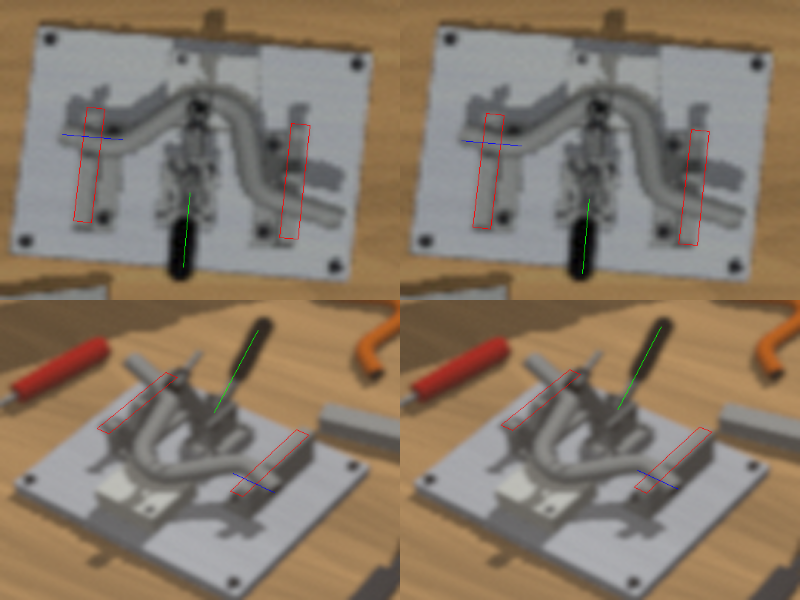

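The overlay shows the gauge origin about 6 mm towards -x of the plate centre. The handle and rails match within about 3 mm after that shift, which is good enough for a force-guarded push.

```bash
sed -i 's/OFF=\[-0.003,0.\]/OFF=[-0.006,0.001]/' h.py; cat >> h.py <<'E'
from scipy.spatial.transform import Rotation
def ori():
    s=env.get_state(); q=np.array(s['orientation']); R0=Rotation.from_quat(q[[1,2,3,0]]).as_matrix()
    gx=np.array([np.cos(TH),np.sin(TH),0]); z=np.array([0,0,-1.])
    best=max((gx,-gx),key=lambda y:y@R0[:,1])
    R=np.column_stack([np.cross(best,z),best,z]); q=Rotation.from_matrix(R).as_quat(); return q[[3,0,1,2]]
E
python3 - <<'E'
from h import *
N=env.nose_length; print(N)
env.grip(0.0)
q=ori(); print(q, env.get_state()['orientation'], env.get_state()['opening'])
env.reach(G(-.100,-.094,.25),q)
print(env.get_state()['time'])
print(env.movel(G(-.100,-.094,.035+N),velocity=.12,stop_force=8))
s=env.get_state(); print(s['time'],s['tcp_pos'],s['force'],s['qpos'])
snap('top','top1');snap('scene','scene1')
a=cv2.imread('pics/top1.png')[165:265,285:405];b=cv2.imread('pics/scene1.png')[195:335,225:365]
cv2.imwrite('pics/c1.png',np.hstack([cv2.resize(a,(400,400*100//120)),cv2.resize(b,(400,400))[:333]]))
E
```

```text
0.0726
[0.         0.73887424 0.67384335 0.        ] [-1.20910037e-05  9.87086079e-01  1.60190734e-01  1.92729827e-05] -0.00015455897545329153
3.1333
False
4.4667 [ 0.50190872 -0.07830425  0.10825213] [-0.12784971 -0.64260145 -0.50485719] [ 0.38686837  0.52865019 -0.43878152  2.07301939  0.380662    0.61536094
 -0.40574127]
```

View pics/c1.png

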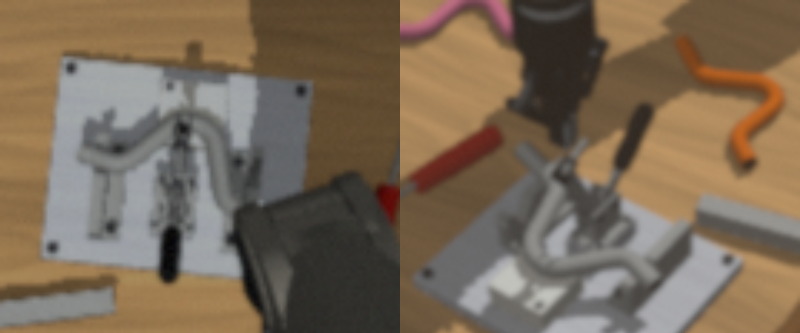

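The picture shows the closed fingers down outside rail B, just on the -x side of the tube's long end, which is about (240,215) in the left crop. Next is the push.

```bash
cat >> h.py <<'E'
def ginv(P):
    X=np.array([np.cos(TH),np.sin(TH)]);Y=np.array([-X[1],X[0]]); d=np.array(P[:2])-M
    return np.round([d@X-OFF[0],d@Y-OFF[1],P[2]],4)
E
python3 - <<'E'
from h import *
N=env.nose_length
f0=env.get_state()['force']
print(env.movel(G(-.016,-.094,.035+N),velocity=.035,stop_force=6))
s=env.get_state(); print(s['time'],ginv(s['tcp_pos']),s['force']-f0)
snap('top','top2');snap('scene','scene2')
a=cv2.imread('pics/top2.png')[165:265,285:405];b=cv2.imread('pics/scene2.png')[195:335,225:365]
cv2.imwrite('pics/c2.png',np.hstack([cv2.resize(a,(400,400*100//120)),cv2.resize(b,(400,400))[:333]]))
E
```

```text
True
6.6 [-0.022  -0.0941  0.1067] [-1.06322312 -0.06272766 -0.63613661]
```

View pics/c2.png

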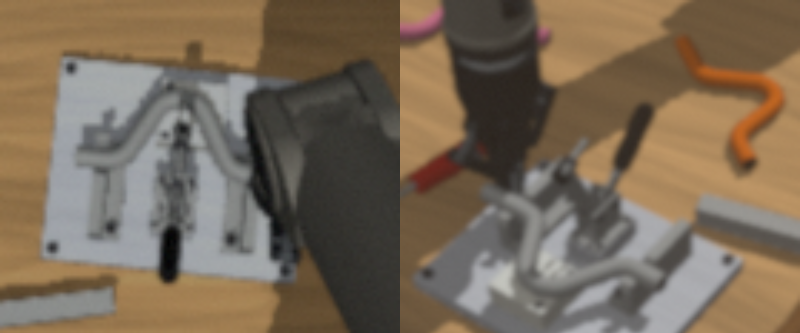

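It stopped at gauge x -22 mm, about where a seated tube would stop it. I'll back off, rise, move to the handle's approach point and look at the tube unobstructed.

```bash
python3 - <<'E'
from h import *
N=env.nose_length
env.movel(G(-.06,-.094,.035+N),velocity=.1)
env.movel(G(-.09,-.094,.25),velocity=.2)
env.movel(G(-.155,0.002,.25),velocity=.2)
s=env.get_state(); print(s['time'],ginv(s['tcp_pos']),s['force'])
im,d=snap('top','top3');snap('scene','scene3')
L=model()+[((0,-.048,.049),(0,-.108,.049),(255,0,0))]
overlay('top','top3','ot3',L,(295,175,385,255),4.44); overlay('scene','scene3','os3',L,(225,225,355,335),3)
a=cv2.imread('pics/ot3.png');b=cv2.imread('pics/os3.png')
cv2.imwrite('pics/c3.png',np.hstack([cv2.resize(a,(400,340)),cv2.resize(b,(400,340))]))
for y in (-.085,-.095,-.103,.08):
    u,v=px('top',G(0,y,.058)); p=d[int(v)-1:int(v)+3,int(u)-1:int(u)+2]; print(y,[round(1000*w('top',k,u,v)[2]) for k in (np.median(p),p.min())])
E
```

```text
8.8417 [-0.1546  0.0012  0.2497] [-0.20821894  0.10038421  0.44947883]
-0.085 [55, 59]
-0.095 [60, 64]
-0.103 [55, 62]
0.08 [56, 1475]
```

View pics/c3.png

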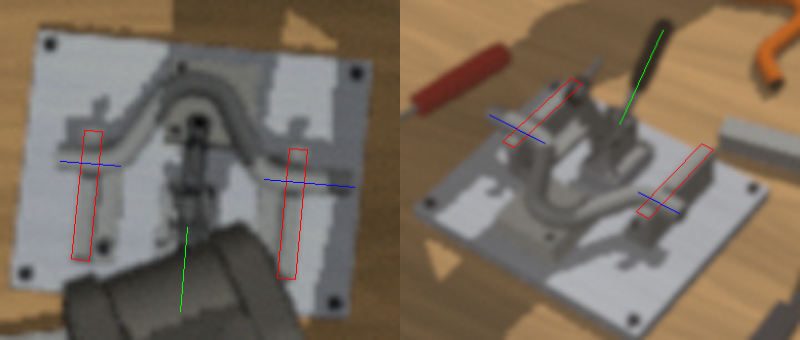

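Both ends now lie along the notch axis in the picture. The top of the tube reads about 58 mm at both ends, which matches a seated tube, and the handle is still open. Now the handle.

```bash
python3 - <<'E'
from h import *
N=env.nose_length
print(env.movel(G(-.148,0.002,.108+N),velocity=.12,stop_force=8))
env.dwell(.2)
f0=env.get_state()['force']
print(env.movel(G(-.058,0.002,.108+N),velocity=.04,stop_force=20))
s=env.get_state(); print(s['time'],ginv(s['tcp_pos']),s['force']-f0)
snap('top','top4');snap('scene','scene4')
a=cv2.imread('pics/top4.png')[165:265,285:405];b=cv2.imread('pics/scene4.png')[195:335,225:365]
cv2.imwrite('pics/c4.png',np.hstack([cv2.resize(a,(400,400*100//120)),cv2.resize(b,(400,400))[:333]]))
E
```

```text
False
True
10.875 [-0.1229  0.0017  0.1793] [-0.52179624  0.77475007 -0.62065724]
```

View pics/c4.png

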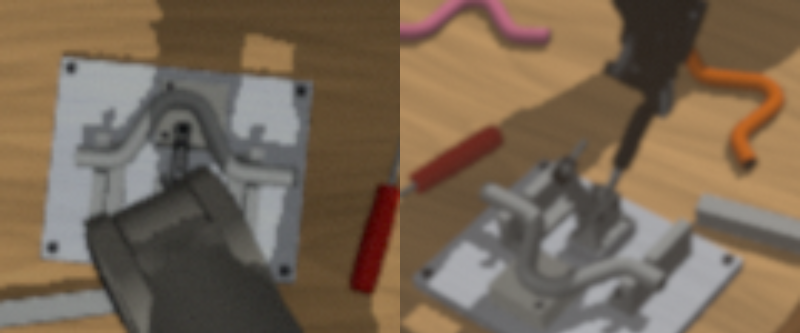

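The fingers stopped where they met the grip, probably jammed. A horizontal push on a steeply leaning handle makes the finger slide up the dome. I'll follow the grip's arc instead.

```bash
python3 - <<'E'
from h import *
N=env.nose_length
f0=env.get_state()['force']
for a in (.68,.51,.34,.17,.05):
    r=env.movel(G(-.0615-.084*np.sin(a),.002,.108+N+.084*(np.cos(a)-np.cos(.85))),velocity=.025,stop_force=22)
    s=env.get_state(); print(a,r,s['time'],ginv(s['tcp_pos']),np.round(s['force']-f0,1))
    if r: break
snap('top','top5');snap('scene','scene5')
a=cv2.imread('pics/top5.png')[165:265,285:405];b=cv2.imread('pics/scene5.png')[195:335,225:365]
cv2.imwrite('pics/c5.png',np.hstack([cv2.resize(a,(400,400*100//120)),cv2.resize(b,(400,400))[:333]]))
E
```

```text
0.68 False 11.6833 [-0.1141  0.0021  0.1907] [-3.7 -2.1  0.9]
0.51 False 12.4 [-0.1026  0.0024  0.1989] [-5.7 -0.2  5.9]
0.34 False 13.1167 [-0.089   0.0022  0.2045] [-0.3 -1.2  1. ]
0.17 False 13.8333 [-0.0751  0.0019  0.208 ] [-0.4  0.2  0.9]
0.05 False 14.3833 [-0.0652  0.002   0.2091] [ 0.3 -1.4  0.3]
```

View pics/c5.png

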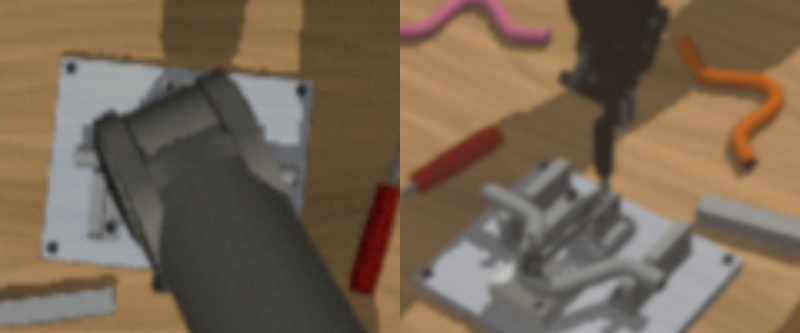

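The handle is nearly upright in the picture. I'll push on to its stop with a force limit, then retract and check.

```bash
python3 - <<'E'
from h import *
N=env.nose_length
z=env.get_state()['tcp_pos'][2]
r=env.movel(G(-.045,.002,z),velocity=.02,stop_force=18)
s=env.get_state(); print(r,s['time'],ginv(s['tcp_pos']),np.round(s['force'],1))
env.movel(G(-.12,.002,z),velocity=.1)
env.movel(G(-.17,.002,.3),velocity=.15)
env.goto_joints([1.141, 0.477, 0.022, 1.555, -0.011, 1.109, -0.083])
im,d=snap('top','top6');snap('scene','scene6')
print(env.get_state()['time'],env.get_state()['force'])
L=model()[:-2]+[((0,-.048,.049),(0,-.108,.049),(255,0,0)),((0,.048,.049),(0,.088,.049),(255,0,0)),((-.04,0,.066),(-.04,0,.159),(0,255,0))]
overlay('top','top6','ot6',L,(295,175,385,255),4.44); overlay('scene','scene6','os6',L,(225,225,355,335),3)
a=cv2.imread('pics/ot6.png');b=cv2.imread('pics/os6.png')
cv2.imwrite('pics/c6.png',np.hstack([cv2.resize(a,(400,340)),cv2.resize(b,(400,340))]))
for y in (-.085,-.095,-.103,.08):
    u,v=px('top',G(0,y,.058)); p=d[int(v)-1:int(v)+3,int(u)-1:int(u)+2]; print(y,round(1000*w('top',np.median(p),u,v)[2]))
E
```

```text
True 15.0417 [-0.0606  0.0021  0.2082] [-1.5 -0.1  1.1]
19.2167 [0.13868419 0.10887307 0.14000425]
-0.085 54
-0.095 56
-0.103 57
0.08 56
```

View pics/c6.png

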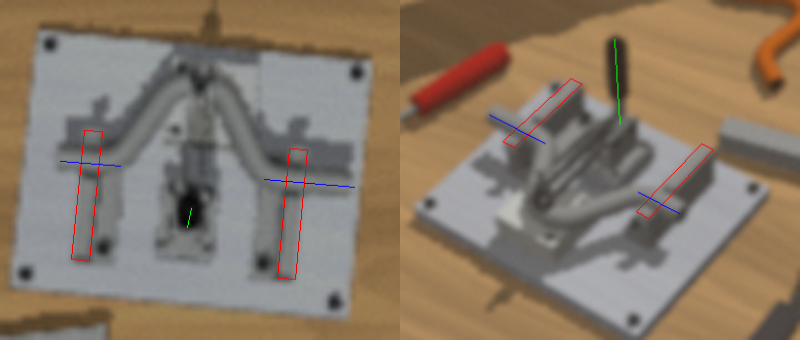

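```bash
python3 - <<'E'
from h import *
from scipy.optimize import least_squares
im=cv2.imread('pics/scene6.png'); g=im.max(2)
# grip mask near projected grip
u,v=px('scene',G(-.04,0,.12)); print(u,v)
m=np.zeros_like(g);m[int(v)-20:int(v)+18,int(u)-10:int(u)+10]=1
k=(g<62)&(m>0); n,lab,st,ce=cv2.connectedComponentsWithStats(k.astype(np.uint8))
i=1+st[1:,4].argmax(); ys,xs=np.nonzero(lab==i); print(st[i],ce[i])
for y in range(ys.min(),ys.max()+1): print(y,round(xs[ys==y].mean(),1),(ys==y).sum(),end='; ')
print()
mid=(ys>ys.min()+4)&(ys<ys.max()-4); p=np.polyfit(ys[mid],xs[mid],1); print('slope dx/dy',p[0])
for a in(0,.03,.06,.1,.15):
    P=[px('scene',G(-.04-l*np.sin(a),0.002,.066+l*np.cos(a))) for l in(.035,.085)]
    print(a,(P[0][0]-P[1][0])/(P[0][1]-P[1][1]),P[1], px('top',G(-.04-.084*np.sin(a),.002,.066+.093*np.cos(a))))
a=cv2.resize(im[225:300,270:330],None,fx=7,fy=7,interpolation=cv2.INTER_CUBIC)
b=cv2.resize(cv2.imread('pics/top6.png')[195:245,310:365],None,fx=7,fy=7,interpolation=cv2.INTER_CUBIC)
b=cv2.copyMakeBorder(b,0,a.shape[0]-b.shape[0],0,0,cv2.BORDER_CONSTANT)
cv2.imwrite('pics/c7.png',np.hstack([a,b])[:, :800])
E
```

```text
294.96335260826686 249.06098791680276
[293 238   5  19  73] [295.09589041 246.84931507]
238 294.5 2; 239 294.5 4; 240 294.5 4; 241 294.5 4; 242 294.5 4; 243 294.5 4; 244 294.5 4; 245 295.0 5; 246 295.0 5; 247 295.5 4; 248 295.5 4; 249 295.5 4; 250 295.5 4; 251 295.5 4; 252 295.5 4; 253 295.5 4; 254 295.5 4; 255 296.0 3; 256 295.5 2; 
slope dx/dy 0.14084507042254138
0 0.06527901868552685 [295.00657667 240.06031383] [336.85896675 223.43073048]
0.03 0.03866269486773997 [295.64475657 239.47961524] [336.77290018 224.35042609]
0.06 0.013275570243920974 [296.28224796 238.92425062] [336.68611241 225.27364649]
0.1 -0.018877379539949498 [297.13004832 238.22397782] [336.56943677 226.50835299]
0.15 -0.05669952916874025 [298.1841551  237.41468026] [336.42236959 228.0543939 ]
```

View pics/c7.png

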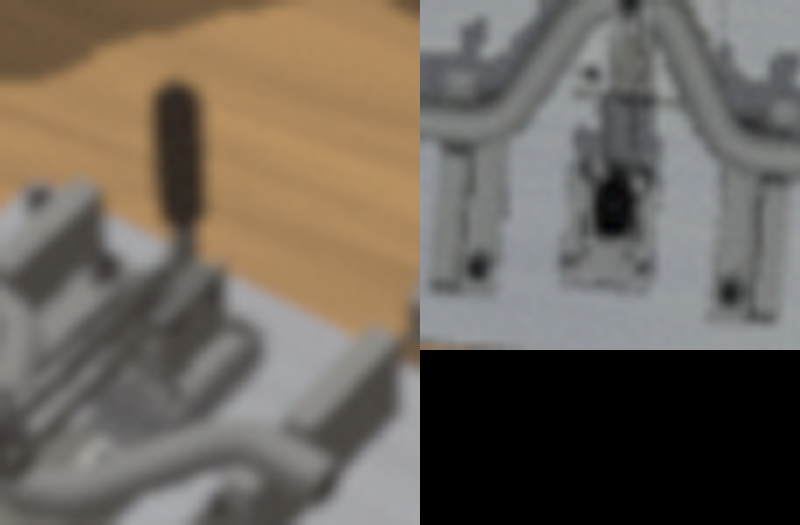

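The grip's lean reads about 0 to 0.03 rad from upright. The margin is only 0.06 rad, so I'll do one more guarded push to confirm it is on its stop.

```bash
python3 - <<'E'
from h import *
env.reach(G(-.16,.002,.3),np.array([0.,0.73887424,0.67384335,0.]))
env.movel(G(-.085,.002,.208),velocity=.15,stop_force=15)
env.dwell(.2)
r=env.movel(G(-.063,.002,.208),velocity=.03,stop_force=15); s=env.get_state(); print(r,ginv(s['tcp_pos']),np.round(s['force'],1))
for i in range(3):
    r=env.movel(G(-.054,.002,.208),velocity=.01,stop_force=20)
    s=env.get_state(); print(r,s['time'],ginv(s['tcp_pos']),np.round(s['force'],1))
env.movel(G(-.12,.002,.208),velocity=.1)
env.movel(G(-.17,.002,.3),velocity=.15)
print(env.get_state()['time'])
env.goto_joints([1.141, 0.477, 0.022, 1.555, -0.011, 1.109, -0.083])
im,d=snap('top','top8');snap('scene','scene8')
print(env.get_state()['time'])
a=cv2.imread('pics/top8.png')[165:265,285:405];b=cv2.imread('pics/scene8.png')[195:335,225:365]
cv2.imwrite('pics/c8.png',np.hstack([cv2.resize(a,(400,400*100//120)),cv2.resize(b,(400,400))[:333]]))
print(np.abs(cv2.imread('pics/scene8.png').astype(int)-cv2.imread('pics/scene6.png'))[225:335,225:355].max(2).max())
E
```

```text
False [-0.0632  0.002   0.2079] [-0.2 -0.2  0.2]
True 24.35 [-0.0614  0.0021  0.2071] [-0.9  0.9 -0.1]
True 24.9333 [-0.0607  0.0022  0.2064] [-1.8  0.4  1.1]
False 25.7917 [-0.0591  0.0022  0.2063] [-17.2   1.7   7.1]
27.45
30.0417
5
```

View pics/c8.png

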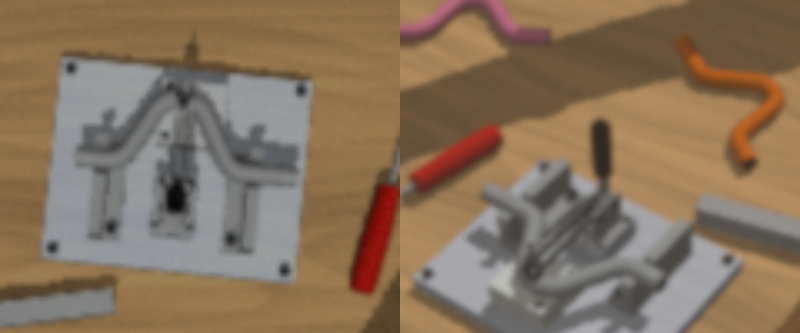

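The handle took a 17 N push without moving: the gauge area looks the same before and after, differing by at most 5 grey levels. So it is on its stop, the tube lies seated, and the bystanders near the gauge are where they were.

```bash
python3 - <<'E'
from h import *
job.job_done()
a=cv2.imread('pics/scene0.png').astype(int);b=cv2.imread('pics/scene8.png')
print(env.get_state()['time'],np.abs(a-b).max(2)[300:,:].max())
E
```

```text
the job is handed in; nothing more can be done
the job is handed in; nothing more can be done
```

The tube is seated in both notches and the clamp handle is upright. I handed the job in at about 30 s of the 54 s allowed; no verdict is reported.

- **Tube:** With closed fingers outside rail B, I pushed the long end along the rail under a 6 N stop until it dropped. Before I touched the clamp, the pictures showed both ends along the notch axis. The top of the tube read about 55–60 mm at the two ends, against 58 mm for a seated tube. After clamping it read 54–57 mm.
- **Handle:** My first straight push stopped at its 20 N limit as soon as it met the grip. I then followed the grip's arc, which brought the handle up. In the scene picture its lean read between 0 and 0.03 rad from upright.
- **Second push:** I pushed the handle again to be sure it was on its stop. Two of the three pushes tripped the 20 N limit; the third ended holding about 17 N. The gauge area looked the same before and after.
- **Bystanders:** The screwdriver and bar near the gauge looked unmoved in the last pictures. I meant to compare part of the scene picture numerically with the starting one, but that check did not print, because nothing ran after the hand-in.
- **At hand-in:** The arm was back at its start pose, touching nothing.

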